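# Fetch the egg timer from behind the mill and the jar

### The arm

A 6-joint arm with a two-finger parallel gripper is mounted at the origin on a cart in front of the work surface, level with it; the furniture and walls round the work are solid. World frame = base frame: x ahead of the robot, y to its left, z up, the work surface at z = 0. Lengths are in m, angles in rad, forces in N, time in s.
With the tool pointing down it reaches from about 0.35 to 0.775 m from the base axis. Payload 5.5 kg.
Tool frame: the origin (TCP) lies between the finger pads, 19 mm behind the fingertips; this is the grasp point; z points along the fingers, y is the line along which they close (so a half turn about z gives the same grasp; the last joint's range is limited). The gripper opens to 85 mm and grips with 20 to 120 N. Pads are 22 mm wide; open, the fingers measure 114 mm over their backs; the gripper's body (76 mm by 85 mm) begins 54 mm behind the grasp point. The pads swing forward as they close: fully open they stand 13 mm farther back than shut.
Start: joints at [-1.382, 0.313, 0.046, 1.304, 0, 1.431], TCP at [0.186, -0.544, 0.25] pointing down, gripper open.
Joint ranges: [-2.76, 2.76], [-0.86, 1.69], [-1.03, 1.26], [-2.2, 2.34], [-1.47, 1.5], [-3.14, 3.14]. Speed limits (rad/s): [2.57, 2.57, 3.14, 3.14, 3.14, 3.14].

### API

Orientations are given as a unit quaternion [w, x, y, z].
In Python, from cell import sensors, vision, job gives the robot as it stands.
- The arm moves only by the shell command python3 -m handwheel 'ROWS' [OPENING] [FORCE]. ROWS is text: rows parted by semicolons, each of 4 numbers parted by spaces: the shift along the world's x, y, z each as a share of 200 mm, from -1 to 1, then the turn about the world's z as a share of 90 degrees, from -1 to 1. In form: dx dy dz twist; .... A call has 1 to 20 rows; each row shifts and turns the commanded pose from where the row before left it; what a row does not reach is not made up. A row lasts 1/8 s, in which the tool goes at most 62.5 mm and 10.7 degrees, less where a joint would pass 70% of its speed; a pose out of reach is approached as far as the arm can. A call with a number of a shift or a turn outside -1 to 1 is refused whole. A call with a gripper value outside its range is refused whole. OPENING is the opening, from 0 (shut) to 1 (fully open), set as the call begins (- or left out, the last holds). The fingers move at their own pace and stop on an object; FORCE is the grip in N (left out, the last holds). Time passes only in rows, so rows that do not move let the fingers close. It gives the time, the measured TCP pose, the force, the opening and the grip force at its end, in the units of the state.
- sensors.sense(): the state, without advancing time (a new reading comes with each control period).
- vision.get_image(name): name is "scene" or "top" or "wrist"; returns a dict with "color" (480x640x3 uint8, blue, green, red), "z_map" (480x640 float32, m along the optical axis (not along the pixel's ray), 0 where there is no reading), "intrinsics" (3x3 intrinsics, pixels), "T" (4x4, takes a point from camera to world coordinates). Camera axes: x right, y up, looking along -z (the intrinsics and any distortion apply to the point x, -y, -z); pixel columns grow to the right and rows downward; lengths in m; the calibration is good to about 2 mm. A picture is of the moment at which its call begins.
- job.sign_off(): hands the job in; it is judged then, once.
The state is a dict: "clock": time; "joint_pos": joint angles; "joint_vel": joint speeds; "joint_efforts": joint torques, N m; "eef_pos": TCP position; "orientation": TCP orientation; "contact_force": force on the tool from outside, world axes, zero at the start; "moment": the same for the moment, N m; "width": opening from 0.0 (shut) to 1.0 (fully open); "grasp_force": force on a finger pad.
Only numpy, scipy, OpenCV 4.12 (cv2) and the standard library are available. Lean on these libraries where they do the work, as an engineer would, in place of code of your own. Each camera call takes 0.05 s, during which the arm holds its last target. There are 200 camera calls.

### The job

The egg timer stands at the back of the dark wooden tray, behind the wooden pepper mill and the spice jar. Without disturbing the timer, first stand the mill and the jar upright side by side on the pale side board, then stand the timer in the middle of the white tile, and only then put the mill and the jar back upright on the tray, each in the middle of the cork mat it came from. Do not shove or knock the salt shaker and the tea light beside the tray.

Things in the scene. Friction and masses are not known exactly. Their poses are not given: they have to be found in the camera images.
- pepper_mill: Turned dark-wood pepper mill, round, 58 mm across the foot, 160 mm tall, 0.18 kg nominal; waisted body up to 115 mm, then a round head 50 mm across from 116 to 149 mm, good to grip at 130 mm above its underside; small knob on top. Loose. Origin: centre of its underside, z up. At the start it stands upright in the middle of one of the two cork mats (which one varies).
- spice_jar: Round spice jar with dark cap, 41 mm diameter over its full 105 mm height, 0.11 kg nominal, good to grip at 80 mm above its underside. Loose. Origin: centre of its underside, z up. At the start it stands upright in the middle of the other cork mat.
- timer: Round red and white wind-up egg timer, 65 mm across, 52 mm tall with a ridge on top, 0.11 kg nominal; its side is upright from the underside to about 25 mm, tapering above, so grip it across its full width with the TCP about 24 mm above its underside; its dial does not turn. Loose. Origin: centre of its underside, z up. At the start it stands on the tray floor behind the two mats.
- mat_a: Round cork mat, 76 mm diameter, 4 mm thick, fixed on the tray floor, front left on the tray. Origin: centre of its underside; top 4 mm above.
- mat_b: Round cork mat like the other, 76 mm diameter, 4 mm thick, fixed on the tray floor, front right on the tray; the mats' centres are 88 mm apart. Origin: centre of its underside; top 4 mm above.
- tray: Dark wooden tray, fixed, 160 mm along its x, 190 mm along its y, floor 8 mm above the worktop, rim 7 mm wide and 14 mm high. Origin: centre of its underside; x points to its back, y to its left. The mats' centres are at x = -30 mm, y = +44 and -44 mm on it; the timer stands at about x = +36 mm, y = 0.
- board: Pale wooden side board, fixed flat on the worktop, 100 mm along its x, 190 mm along its y, 12 mm thick. Origin: centre of its underside. It lies front left or front right of the tray; the white tile lies on the other side.
- tile_stand: White square ceramic tile with a thin grey line round its edge, fixed flat on the worktop, 100 x 100 mm, 8 mm thick. Origin: centre of its underside.
- shaker: Glass salt shaker with grey top, 44 mm diameter, 90 mm tall, loose on the worktop just right of the tray; not to be disturbed. Origin: centre of its underside.
- tealight: Tea light in a metal cup, 38 mm diameter, 15 mm tall, loose on the worktop just left of the tray; not to be disturbed. Origin: centre of its underside.
Mind the look-alikes: they are no part of the job. What is meant by the timer is not pink, and is the smaller of those in its own colour.

How it is judged:
On the way, in this order (a step that is already met when the one before it is completed fails the run):
1. the mill and the jar both stand upright and let go on the side board, the timer still where it was (x of pepper_mill in the frame of board between -0.04 and 0.04 m and y of pepper_mill in the frame of board between -0.085 and 0.085 m and z of pepper_mill in the frame of board between 0.005 and 0.018 m and angle between each of pepper_mill, spice_jar's own z axis and vertical below 0.12 rad and contact force between each of pepper_mill, spice_jar and the fingers below 0.1 N and linear speed of each of pepper_mill, spice_jar below 0.03 m/s and angular speed of each of pepper_mill, spice_jar below 0.3 rad/s and x of spice_jar in the frame of board between -0.04 and 0.04 m and y of spice_jar in the frame of board between -0.085 and 0.085 m and z of spice_jar in the frame of board between 0.005 and 0.018 m and distance of timer from where it was at the start of the episode below 0.015 m), for 0.2 s.
2. the timer stands let go in the middle of the white tile, the mill and the jar still on the side board (horizontal distance between timer and tile_stand below 0.015 m and z of timer in the frame of tile_stand between 0.004 and 0.013 m and angle between each of timer, pepper_mill, spice_jar's own z axis and vertical below 0.12 rad and contact force between each of timer, pepper_mill, spice_jar and the fingers below 0.1 N and linear speed of each of timer, pepper_mill, spice_jar below 0.03 m/s and angular speed of each of timer, pepper_mill, spice_jar below 0.3 rad/s and x of pepper_mill in the frame of board between -0.04 and 0.04 m and y of pepper_mill in the frame of board between -0.085 and 0.085 m and z of pepper_mill in the frame of board between 0.005 and 0.018 m and x of spice_jar in the frame of board between -0.04 and 0.04 m and y of spice_jar in the frame of board between -0.085 and 0.085 m and z of spice_jar in the frame of board between 0.005 and 0.018 m), for 0.2 s.
At the end, for the whole second after the job is handed in: The mill and the jar each stand upright within 15 mm of where they stood at the start (the middle of the mat each came from), and the timer stands upright on the white tile within 15 mm of its middle; all released and at rest (distance of each of pepper_mill, spice_jar from where it was at the start of the episode below 0.015 m and angle between each of pepper_mill, spice_jar, timer's own z axis and vertical below 0.12 rad and linear speed of each of pepper_mill, spice_jar, timer below 0.03 m/s and angular speed of each of pepper_mill, spice_jar, timer below 0.3 rad/s and horizontal distance between timer and tile_stand below 0.015 m and z of timer in the frame of tile_stand between 0.004 and 0.013 m and contact force between timer and the fingers below 0.1 N); the robot touches nothing.
It fails at once if the salt shaker is shoved more than 20 mm or knocked over (distance of shaker from where it was at the start of the episode above 0.02 m or angle between shaker's own z axis and vertical above 0.5 rad).
It fails at once if the tea light is shoved more than 20 mm (distance of tealight from where it was at the start of the episode above 0.02 m).
It fails at once if the mill, the jar or the timer is tipped over (angle between any of pepper_mill, spice_jar, timer's own z axis and vertical above 0.8 rad).
It also fails if it takes over 112 s, if anything falls off the work surface, if the arm or the gripper's body presses on something with over 40 N, if the wrist force passes 120 N, or if a joint passes its speed limit or range.

## Working session

There is one attempt and no reset: what is moved stays moved. The work goes in short steps, Python scripts to look and compute and a shell command to move; the robot and the scene stay as the last step left them, time stands still between calls to the robot, and variables do not carry over. Pictures are saved under pics/ and viewed, at most 14 in all, crops included, and the job is handed in when it is done.

```bash
ls; mkdir -p pics; cat > h.py <<'E'
import numpy as np, cv2
from cell import sensors, vision, job
def grab(n):
    d=vision.get_image(n); z=d["z_map"]; K=np.array(d["intrinsics"]); T=np.array(d["T"])
    v,u=np.mgrid[:480,:640]
    P=np.stack([(u-K[0,2])*z/K[0,0],-(v-K[1,2])*z/K[1,1],-z,np.ones_like(z)],-1)@T.T
    P=P[...,:3].copy(); P[z==0]=np.nan
    return d["color"],P
E
python3 - <<'E'
from h import *
for n in("top","scene"):
    c,P=grab(n); cv2.imwrite(f"pics/{n}0.png",c); np.save(f"{n}0.npy",P)
    print(n,np.array(vision.get_image(n)["T"]).round(3).tolist(), np.nanmin(P,(0,1)),np.nanmax(P,(0,1)))
s=sensors.sense(); print(s)
E
```

```text
pics
top [[-0.167, 0.961, -0.219, 0.364], [-0.986, -0.163, 0.034, 0.08], [-0.003, 0.222, 0.975, 0.86], [0.0, 0.0, 0.0, 1.0]] [-0.09982263 -0.88430475 -0.92720305] [0.98124951 0.48479808 0.46968889]
scene [[0.863, 0.211, -0.459, 0.066], [-0.505, 0.368, -0.78, -0.79], [0.004, 0.905, 0.425, 0.5], [0.0, 0.0, 0.0, 1.0]] [ 0.00112013 -0.617688   -0.85124301] [0.98772635 0.49161662 0.49038504]
{'clock': 0.2, 'joint_pos': array([-1.38163570e+00,  3.13722070e-01,  4.53981411e-02,  1.30363689e+00,
       -3.11994845e-05,  1.43123436e+00]), 'joint_vel': array([-1.17124961e-03, -2.55232180e-03,  3.00852475e-03,  1.05101204e-03,
        6.76442380e-05, -3.97975806e-04]), 'joint_efforts': array([ 1.19553759e-03, -4.80541742e+01,  2.98522103e+01,  1.35717419e-02,
       -1.53938863e-04,  2.10489588e-05]), 'eef_pos': array([ 0.18557588, -0.54391295,  0.24943865]), 'orientation': array([-5.81681389e-04,  9.86522894e-01,  1.63622250e-01, -3.00328070e-05]), 'contact_force': array([-0.41597552, -0.23948248, -0.24421043]), 'moment': array([-0.00959228,  0.04496189,  0.01679413]), 'grasp_force': 0.0, 'width': 1.0029501047644886}
```

View pics/top0.png

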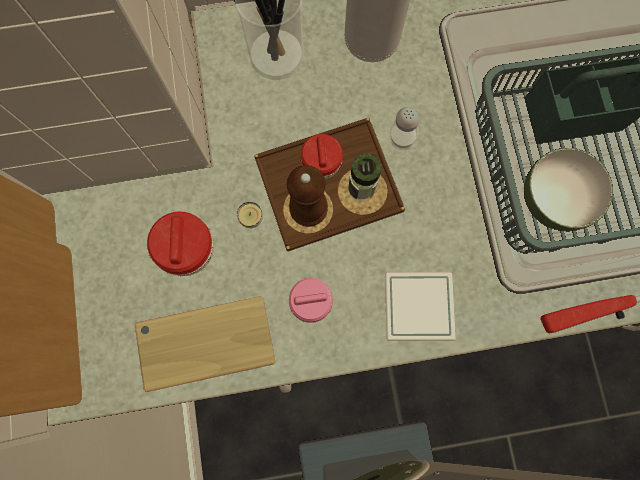

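View pics/scene0.png

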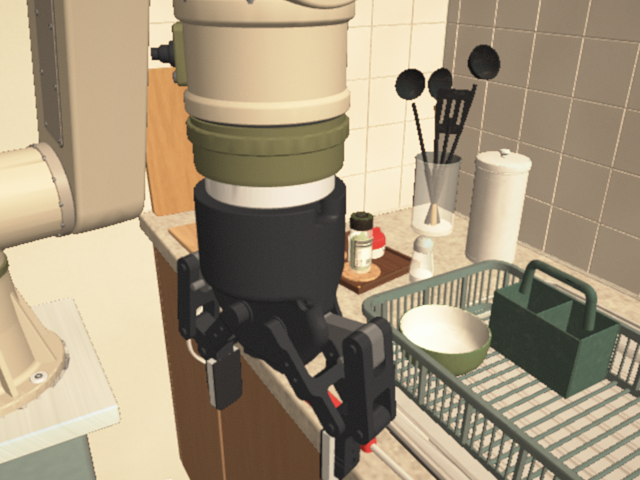

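The top view shows three candidates for the timer: small red at (322,154), large red at (180,243) and pink at (311,300). The small red one, on the tray behind the mill (306,195) and jar (365,178), fits: it is not pink, and it is the smaller of the two red ones. The board is at (205,343), the tile at (420,306), the tea light at (249,214) and the shaker at (404,125). In the scene view the arm hides most of the work.

```bash
python3 - <<'E'
from h import *
P=np.load("top0.npy"); c=cv2.imread("pics/top0.png")
cv2.imwrite("pics/crop0.png",cv2.resize(c[95:345,140:460],None,fx=2.4,fy=2.4,interpolation=cv2.INTER_CUBIC))
hsv=cv2.cvtColor(c,cv2.COLOR_BGR2HSV)
def rect(box,m,lab):
    x0,y0,x1,y1=box; M=np.zeros((480,640),bool); M[y0:y1,x0:x1]=m[y0:y1,x0:x1]
    n,l,st,_=cv2.connectedComponentsWithStats(M.astype(np.uint8)); k=1+np.argmax(st[1:,4]); M=l==k
    q=P[M]; q=q[~np.isnan(q[:,0])]; r=cv2.minAreaRect((q[:,:2]*1000).astype(np.float32)); print(lab,np.round(r[0],1),np.round(r[1],1),round(r[2],1),"z",np.nanpercentile(q[:,2],[5,50,95]).round(4))
H=P[...,2]
rect((120,285,285,400),(hsv[...,1]>80)&(H>.006),"board")
rect((375,260,465,350),(H>.004),"tile")
rect((250,115,410,255),(H>.003),"tray+all")
def circ(box,lo,hi,lab,rmask=None):
    x0,y0,x1,y1=box; Q=P[y0:y1,x0:x1].reshape(-1,3); Q=Q[(Q[:,2]>lo)&(Q[:,2]<hi)]
    (a,b),r=cv2.minEnclosingCircle((Q[:,:2]*1000).astype(np.float32)); print(lab,len(Q),round(a,1),round(b,1),"r",round(r,1),"med",np.median(Q,0).round(4))
circ((285,160,330,230),.123,.155,"millhead"); circ((285,160,330,230),.159,.18,"knob")
circ((345,145,390,205),.105,.125,"jar cap"); circ((295,125,346,180),.03,.045,"timer mid");circ((295,125,346,180),.048,.075,"timer top")
circ((390,100,420,150),.05,.1,"shaker"); circ((235,198,265,230),.008,.03,"tealight")
circ((285,275,336,325),.03,.09,"pink");circ((140,205,215,280),.03,.12,"bigred")
print("maxz",np.nanmax(H[160:230,285:330]),np.nanmax(H[145:205,345:390]))
E
```

```text
board [423.8 242.2] [100.2 190.4] 2.5 z [0.01   0.0127 0.0151]
tile [424.7 -75.8] [100.3  99.9] 80.4 z [0.0057 0.0082 0.0106]
tray+all [633.6  25.3] [167.  193.2] 9.6 z [0.0066 0.0131 0.1549]
millhead 600 593.2 62.1 r 25.1 med [0.5802 0.0633 0.1498]
knob 331 593.6 62.1 r 16.0 med [0.592  0.0618 0.1607]
jar cap 728 611.3 -22.8 r 20.6 med [ 0.6095 -0.0221  0.1172]
timer mid 141 667.7 28.9 r 31.8 med [0.6456 0.0193 0.0419]
timer top 791 667.7 29.6 r 29.8 med [0.6669 0.0298 0.0497]
shaker 630 685.8 -101.4 r 18.7 med [ 0.6808 -0.0979  0.0817]
tealight 330 601.6 150.6 r 19.2 med [0.6026 0.1507 0.0099]
pink 1522 456.9 80.7 r 31.3 med [0.4553 0.0808 0.0408]
bigred 3231 568.2 252.5 r 45.5 med [0.5637 0.2485 0.0582]
maxz 0.17405612906902168 0.12099235049813284
```

View pics/crop0.png

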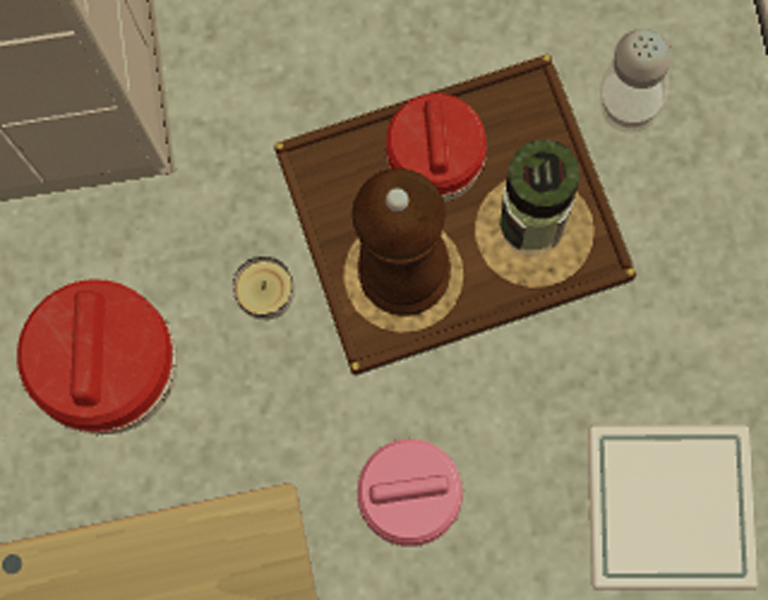

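The crop confirms the small red timer at (437,145) in the crop, behind the mill (400,215) and the jar (540,180). The large red one (95,355) and the pink one (410,490) are the decoys. The measured sizes match those given: board 100×190, tile 100×100, head radius 25, cap radius 20.6. I'll go above the mill.

```bash
python3 -m handwheel '0.08 0.116 0 0;0.157 0.233 0 0;0.157 0.233 0 0;0.157 0.233 0 0;0.157 0.233 0 0;0.157 0.233 0 0;0.157 0.233 0 0;0.157 0.233 0 0;0.157 0.233 0 0;0.157 0.233 0 0;0.157 0.233 0 0;0.157 0.233 0 0;0.157 0.233 0 0;0.08 0.116 0 0;0 0 0 0;0 0 0 0' 1 40
python3 - <<'E'
from h import *
c,P=grab("wrist"); cv2.imwrite("pics/w1.png",c); print(P[240,320])
E
```

```text
clock: 2.2
eef_pos: [0.594, 0.0611, 0.2497]
orientation: [0.0, 0.987, 0.164, -0.001]
contact_force: [-0.6, -2.1, 1.0]
width: 1.0
grasp_force: 0.0
[0.60382271 0.06492477 0.15828438]
```

View pics/w1.png

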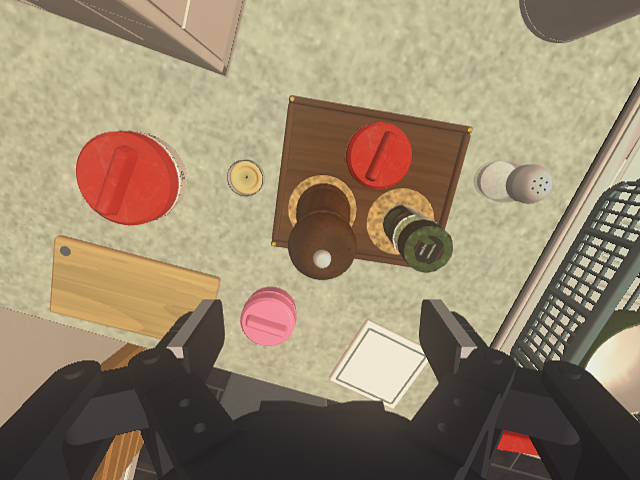

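The wrist view shows the knob at (321,258), centred between the finger pads (about 205 and 440). Mill positions agree, so I'll descend and grip.

```bash
python3 -m handwheel '0 0.005 -0.13 0;0 0 -0.18 0;0 0 -0.15 0;0 0 -0.078 0;0 0 0 0;0 0 0 0' 1 40; python3 -m handwheel '0 0 0 0;0 0 0 0;0 0 0 0;0 0 0 0;0 0 0 0;0 0 0 0;0 0 0 0;0 0 0 0' 0 40
```

```text
clock: 3.0
eef_pos: [0.5953, 0.062, 0.1438]
orientation: [0.0, 0.987, 0.163, 0.001]
contact_force: [-0.0, -0.5, 0.3]
width: 1.003
grasp_force: 0.0
clock: 4.0
eef_pos: [0.5954, 0.0625, 0.1437]
orientation: [0.0, 0.986, 0.164, 0.001]
contact_force: [-0.7, 0.2, 6.2]
width: 0.552
grasp_force: 40.8
```

```bash
python3 -m handwheel '0 0 0.04 0;0 0 0.1 0;0 0 0.16 0;0 0 0.16 0;0 0 0.1 0;0 0 0.04 0;-0.054 0.072 0 0;-0.107 0.144 0 0;-0.107 0.144 0 0;-0.107 0.144 0 0;-0.107 0.144 0 0;-0.107 0.144 0 0;-0.107 0.144 0 0;-0.107 0.144 0 0;-0.054 0.072 0 0;0 0 0 0;0 0 0 0' 0 40
python3 - <<'E'
from h import *
c,P=grab("top"); cv2.imwrite("pics/t2.png",c)
E
```

```text
clock: 6.12
eef_pos: [0.4349, 0.2624, 0.2624]
orientation: [-0.012, 0.983, 0.185, -0.002]
contact_force: [0.1, 0.8, -2.9]
width: 0.553
grasp_force: 41.8
```

View pics/t2.png

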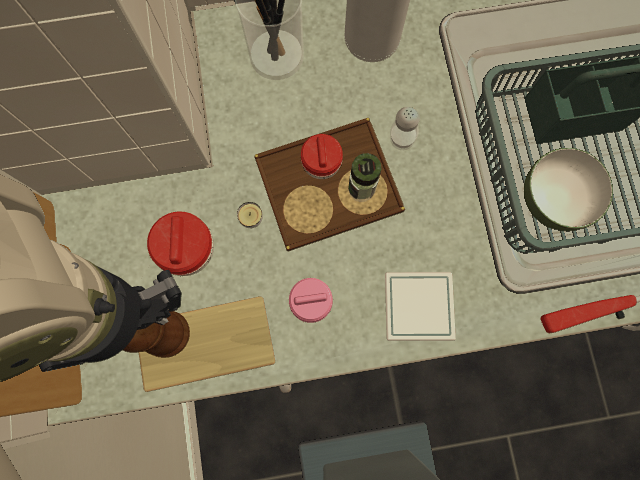

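The top view shows the mill held upright over the board at (160,335), with the timer and jar untouched. The arm fell 30 mm short in y, so I'll check the joints for the cause.

```bash
python3 - <<'E'
from h import *
s=sensors.sense(); print(*[(k,np.round(s[k],3)) for k in("joint_pos","joint_efforts","contact_force","moment","eef_pos","orientation","joint_vel")],sep="\n")
P=np.load("top0.npy")
Q=P.reshape(-1,3); 
for lo in np.arange(.25,.5,.03): 
    m=(Q[:,1]>lo)&(Q[:,1]<lo+.03)&(Q[:,2]>.15); print(lo.round(2), m.sum(), (Q[m].min(0).round(2), Q[m].max(0).round(2)) if m.sum() else '')
E
```

```text
('joint_pos', array([ 0.371,  0.177, -0.101,  1.292,  0.024,  3.141]))
('joint_efforts', array([ 2.3200e-01, -4.1526e+01,  3.0705e+01,  1.5000e-02,  1.0800e-01,
        2.0000e-03]))
('contact_force', array([-0.358, -0.222, -2.567]))
('moment', array([-0.02 , -0.039,  0.041]))
('eef_pos', array([0.435, 0.262, 0.262]))
('orientation', array([-0.012,  0.983,  0.185, -0.002]))
('joint_vel', array([-0.001,  0.003,  0.001,  0.001,  0.001, -0.001]))
0.25 4195 (array([0.7 , 0.25, 0.15]), array([0.7 , 0.28, 0.44]))
0.28 4441 (array([0.7 , 0.28, 0.15]), array([0.7 , 0.31, 0.44]))
0.31 3018 (array([0.7 , 0.31, 0.15]), array([0.7 , 0.34, 0.4 ]))
0.34 1979 (array([0.7 , 0.34, 0.15]), array([0.7 , 0.37, 0.35]))
0.37 1171 (array([0.7 , 0.37, 0.15]), array([0.7 , 0.4 , 0.29]))
0.4 545 (array([0.7 , 0.4 , 0.15]), array([0.7 , 0.43, 0.24]))
0.43 3371 (array([0.37, 0.43, 0.15]), array([0.7 , 0.45, 0.19]))
0.46 0 
0.49 0
```

Joint 6 is at its limit. I'll turn the tool by +74°, which also sets the fingers to close along the board's x and clear of the neighbour.

```bash
python3 -m handwheel '0 0 0 0.05;0 0 0 0.1;0 0 0 0.1;0 0 0 0.1;0 0 0 0.1;0 0 0 0.1;0 0 0 0.1;0 0 0 0.1;0 0 0 0.07;0 0 0 0;0 0 0 0' 0 40
python3 - <<'E'
from h import *
s=sensors.sense(); print(s["joint_pos"].round(3), s["orientation"].round(4))
E
```

```text
clock: 7.55
eef_pos: [0.4346, 0.2627, 0.2624]
orientation: [-0.008, 0.675, 0.737, -0.009]
contact_force: [-0.0, -0.2, -1.8]
width: 0.55
grasp_force: 41.8
[ 0.382  0.198 -0.076  1.32   0.007  1.864] [-0.0083  0.6753  0.7375 -0.0092]
```

```bash
python3 -m handwheel '-0.029 0.075 0 0;-0.029 0.075 0 0;0 0 0 0;0 0 -0.07 0;0 0 -0.13 0;0 0 -0.13 0;0 0 -0.1 0;0 0 -0.07 0;0 0 -0.04 0;0 0 -0.025 0;0 0 0 0;0 0 0 0' 0 40
```

```text
clock: 9.05
eef_pos: [0.4231, 0.2932, 0.15]
orientation: [-0.008, 0.674, 0.738, -0.009]
contact_force: [-0.9, 0.1, -1.9]
width: 0.549
grasp_force: 41.8
```

```bash
python3 -m handwheel '0 0 -0.01 0;0 0 -0.01 0;0 0 0 0;0 0 0 0' 0 40; python3 -m handwheel '0 0 -0.005 0;0 0 -0.004 0;0 0 0 0' 0 40
```

```text
clock: 9.55
eef_pos: [0.4226, 0.293, 0.1454]
orientation: [-0.008, 0.674, 0.738, -0.009]
contact_force: [0.3, -0.2, -2.7]
width: 0.55
grasp_force: 41.8
clock: 9.93
eef_pos: [0.4227, 0.2931, 0.144]
orientation: [-0.008, 0.674, 0.738, -0.009]
contact_force: [-0.7, 0.6, 1.0]
width: 0.552
grasp_force: 42.1
```

```bash
python3 -m handwheel '0 0 0 0;0 0 0 0;0 0 0 0;0 0 0 0;0 0 0 0;0 0 0.05 0;0 0 0.12 0;0 0 0.18 0;0 0 0.18 0;0 0 0.05 0;0 0 0 0' 1 40
python3 - <<'E'
from h import *
s=sensors.sense(); print(s["joint_pos"].round(3), s["orientation"].round(4),s["eef_pos"])
E
```

```text
clock: 11.3
eef_pos: [0.423, 0.2931, 0.2601]
orientation: [-0.008, 0.674, 0.738, -0.009]
contact_force: [-0.3, -0.9, -0.3]
width: 1.0
grasp_force: 0.0
[ 0.445  0.21  -0.066  1.316  0.008  1.925] [-0.008   0.6743  0.7383 -0.0085] [0.42299269 0.29311598 0.26014086]
```

```bash
python3 -m handwheel '0.059 -0.099 0 0;0.118 -0.1975 0 0;0.118 -0.1975 0 0;0.118 -0.1975 0 0;0.118 -0.1975 0 0;0.118 -0.1975 0 0;0.118 -0.1975 0 0;0.118 -0.1975 0 0;0.059 -0.099 0 0;0 0 0 0;0 0 0 0' 1 40
python3 - <<'E'
from h import *
s=sensors.sense(); print(s["joint_pos"].round(3), s["orientation"].round(4),s["eef_pos"])
c,P=grab("top"); np.save("t3.npy",P)
Q=P[300:400,120:220].reshape(-1,3)
for lo in(.123,.158):
    q=Q[(Q[:,2]>lo)&(Q[:,2]<.18)]; print(len(q),cv2.minEnclosingCircle((q[:,:2]*1000).astype(np.float32)))
c,P=grab("wrist"); cv2.imwrite("pics/w3.png",c)
m=(P[...,2]>.105)&(P[...,2]<.125)&(abs(P[...,0]-.611)<.04)&(abs(P[...,1]+.023)<.04);q=P[m];print(len(q),q.mean(0),cv2.minEnclosingCircle((q[:,:2]*1000).astype(np.float32)))
E
```

```text
clock: 12.68
eef_pos: [0.6106, -0.0221, 0.259]
orientation: [-0.009, 0.674, 0.739, -0.01]
contact_force: [-0.5, 0.7, 0.2]
width: 0.993
grasp_force: 0.0
[-0.165  0.406  0.201  1.392 -0.006  1.315] [-0.0092  0.674   0.7386 -0.0095] [ 0.6106259  -0.02205337  0.25903763]
1467 ((420.4659423828125, 291.2035217285156), 25.364479064941406)
553 ((420.0738830566406, 291.06732177734375), 17.76560401916504)
1848 [ 0.61289479 -0.02217223  0.11668123] ((613.09033203125, -23.65129852294922), 20.467571258544922)
```

View pics/w3.png

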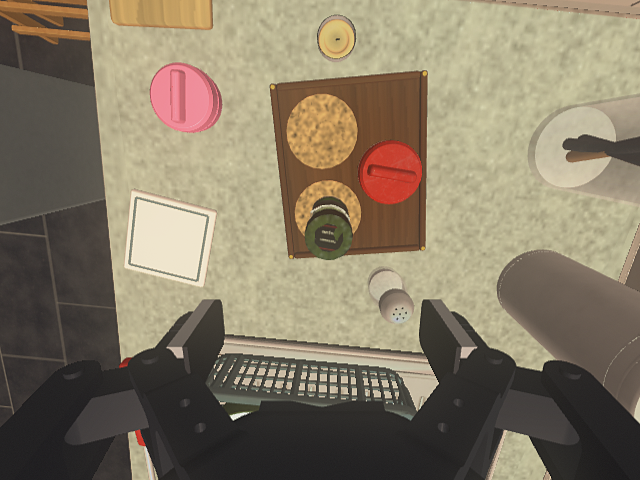

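The wrist view shows the jar cap at (328,236), centred between the pads. Both cameras agree within 2 mm, so I'll descend to 80 mm above its underside.

```bash
python3 -m handwheel '0.007 -0.005 -0.1 0;0 0 -0.2 0;0 0 -0.2 0;0 0 -0.16 0;0 0 -0.11 0;0 0 -0.06 0;0 0 0 0;0 0 0 0' 1 30; python3 -m handwheel '0 0 0 0;0 0 0 0;0 0 0 0;0 0 0 0;0 0 0 0;0 0 0 0;0 0 0 0;0 0 0 0' 0 30
```

```text
clock: 13.78
eef_pos: [0.6136, -0.0239, 0.0949]
orientation: [-0.007, 0.674, 0.739, -0.009]
contact_force: [0.9, -0.2, 0.2]
width: 1.001
grasp_force: 0.0
clock: 14.78
eef_pos: [0.6136, -0.0242, 0.0944]
orientation: [-0.008, 0.674, 0.738, -0.009]
contact_force: [0.4, 0.4, 6.6]
width: 0.469
grasp_force: 30.9
```

```bash
python3 -m handwheel '0 0 0.04 0;0 0 0.1 0;0 0 0.16 0;0 0 0.16 0;0 0 0.1 0;0 0 0.04 0;-0.059 0.0675 0 0;-0.117 0.135 0 0;-0.117 0.135 0 0;-0.117 0.135 0 0;-0.117 0.135 0 0;-0.117 0.135 0 0;-0.117 0.135 0 0;-0.117 0.135 0 0;-0.059 0.0675 0 0;0 0 0 0;0 0 0 0' 0 30; python3 -m handwheel '0 0 -0.05 0;0 0 -0.13 0;0 0 -0.15 0;0 0 -0.12 0;0 0 -0.07 0;0 0 -0.04 0;0 0 -0.02 0;0 0 0 0;0 0 0 0' 0 30
```

```text
clock: 16.9
eef_pos: [0.4258, 0.1915, 0.2134]
orientation: [-0.008, 0.674, 0.738, -0.009]
contact_force: [-0.3, 0.1, -0.4]
width: 0.465
grasp_force: 30.4
clock: 18.02
eef_pos: [0.426, 0.192, 0.0982]
orientation: [-0.008, 0.674, 0.738, -0.009]
contact_force: [-0.1, -0.9, -1.2]
width: 0.474
grasp_force: 30.4
```

```bash
python3 -m handwheel '0 0 -0.01 0;0 0 -0.01 0;0 0 0 0;0 0 0 0' 0 30; python3 -m handwheel '0 0 -0.004 0;0 0 0 0' 0 30
```

```text
clock: 18.52
eef_pos: [0.4257, 0.192, 0.0943]
orientation: [-0.008, 0.674, 0.738, -0.009]
contact_force: [-1.4, -0.4, 4.9]
width: 0.47
grasp_force: 30.6
clock: 18.77
eef_pos: [0.4258, 0.1921, 0.0943]
orientation: [-0.008, 0.674, 0.738, -0.009]
contact_force: [-3.6, -0.9, 12.0]
width: 0.472
grasp_force: 31.4
```

```bash
python3 -m handwheel '0 0 0.006 0;0 0 0 0;0 0 0 0;0 0 0 0;0 0 0 0;0 0 0 0;0 0 0.06 0;0 0 0.14 0;0 0 0.18 0;0 0 0.16 0;0 0 0.06 0;0 0 0 0' 1 30
python3 -m handwheel '0.121 -0.0814 0 0.108;0.121 -0.0814 0 0.108;0.121 -0.0814 0 0.108;0.121 -0.0814 0 0.108;0.121 -0.0814 0 0.108;0.121 -0.0814 0 0.108;0.121 -0.0814 0 0.108;0.121 -0.0814 0 0.108;0.121 -0.0814 0 0.108;0.121 -0.0814 0 0.108;0 0 0 0;0 0 0 0'
python3 - <<'E'
from h import *
s=sensors.sense(); print(s["joint_pos"].round(3), s["orientation"].round(4),s["eef_pos"])
c,P=grab("wrist"); cv2.imwrite("pics/w4.png",c)
hsv=cv2.cvtColor(c,cv2.COLOR_BGR2HSV)
red=((hsv[...,0]<6)|(hsv[...,0]>174))&(hsv[...,1]>150)&(abs(P[...,0]-.667)<.06)&(abs(P[...,1]-.03)<.06)&(P[...,2]>.02)
q=P[red];print(len(q),q.mean(0),np.percentile(q[:,2],[5,95]),cv2.minEnclosingCircle((q[:,:2]*1000).astype(np.float32)))
c,P=grab("top"); cv2.imwrite("pics/t4.png",c)
for nm,x,y,lo,hi in(("mill",.42,.291,.123,.16),("jar",.426,.192,.1,.125)):
    m=(abs(P[...,0]-x)<.05)&(abs(P[...,1]-y)<.045)&(P[...,2]>lo)&(P[...,2]<hi); print(nm,m.sum(),cv2.minEnclosingCircle((P[m][:,:2]*1000).astype(np.float32)),np.median(P[m],0))
E
```

```text
clock: 20.27
eef_pos: [0.4259, 0.192, 0.2147]
orientation: [-0.008, 0.674, 0.738, -0.008]
contact_force: [1.0, 0.1, -0.3]
width: 1.0
grasp_force: 0.0
clock: 21.78
eef_pos: [0.6664, 0.0293, 0.2123]
orientation: [-0.0, -0.107, 0.994, -0.012]
contact_force: [-0.2, 0.1, -0.0]
width: 0.998
grasp_force: 0.0
[-0.066  0.506  0.244  1.305 -0.024 -0.281] [-1.000e-04 -1.071e-01  9.942e-01 -1.190e-02] [0.66636203 0.02931916 0.21234571]
3661 [0.66618693 0.02744242 0.04907045] [0.04380766 0.0593567 ] ((668.7128295898438, 27.888286590576172), 31.305097579956055)
mill 1149 ((420.31341552734375, 291.389892578125), 25.1368350982666) [0.41689694 0.2833996  0.15335529]
jar 0 ((0.0, 0.0), 0.0) [nan nan nan]
  return _methods._mean(a, axis=axis, dtype=dtype,
  ret = um.true_divide(
```

View pics/w4.png

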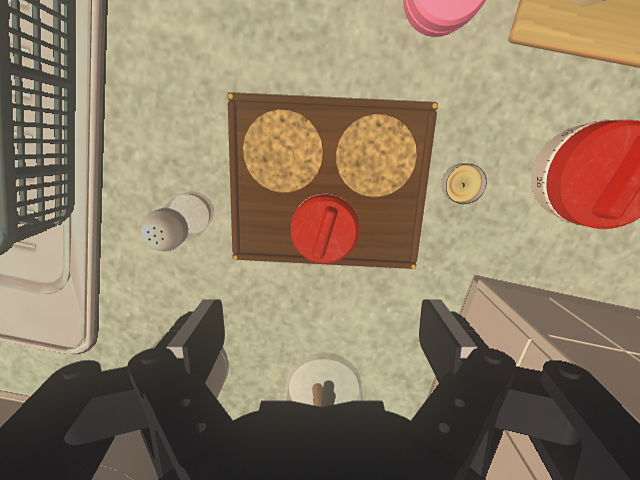

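View pics/t4.png

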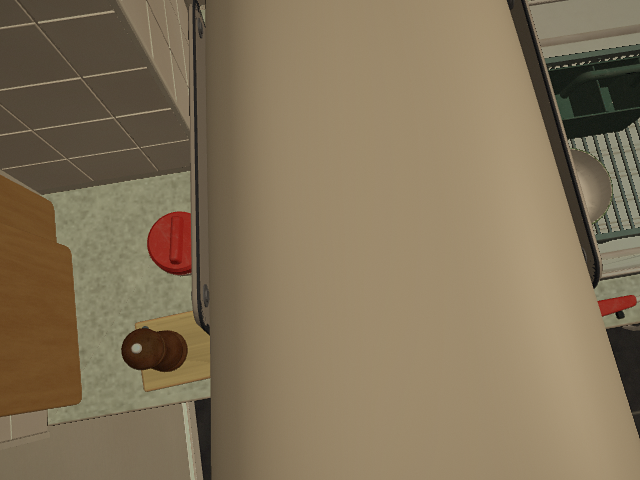

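The wrist view shows the timer in place at (324,229), centred between the pads, and both mats empty. The top view shows the mill standing on the board at (150,348), with the jar hidden by the arm. I'll descend on the timer.

```bash
python3 -m handwheel '0.008 -0.003 -0.1 0;0 0 -0.2 0;0 0 -0.2 0;0 0 -0.16 0;0 0 -0.11 0;0 0 -0.07 0;0 0 -0.04 0;0 0 0 0;0 0 0 0' 1 25
python3 - <<'E'
from h import *
c,P=grab("wrist")
hsv=cv2.cvtColor(c,cv2.COLOR_BGR2HSV)
s=sensors.sense();print(s["eef_pos"],s["contact_force"])
E
```

```text
clock: 23.0
eef_pos: [0.6698, 0.0285, 0.0391]
orientation: [0.002, -0.108, 0.994, -0.012]
contact_force: [0.7, -0.2, 0.3]
width: 0.998
grasp_force: 0.0
[0.66982353 0.02844643 0.03911911] [ 0.40664109  0.30065847 -0.02822587]
```

```bash
python3 -m handwheel '-0.007 0 -0.03 0;0 0 0 0;0 0 0 0' 1 25;  python3 -m handwheel '0 0 0 0;0 0 0 0;0 0 0 0;0 0 0 0;0 0 0 0;0 0 0 0;0 0 0 0;0 0 0 0' 0 25
```

```text
clock: 23.42
eef_pos: [0.6676, 0.0285, 0.0319]
orientation: [0.001, -0.108, 0.994, -0.012]
contact_force: [0.9, -0.2, -0.7]
width: 0.998
grasp_force: 0.0
clock: 24.42
eef_pos: [0.6679, 0.0284, 0.0324]
orientation: [0.002, -0.108, 0.994, -0.012]
contact_force: [-0.2, 0.0, 5.8]
width: 0.727
grasp_force: 27.9
```

```bash
python3 -m handwheel '0 0 0.03 0;0 0 0.1 0;0 0 0.15 0;0 0 0.15 0;0 0 0.1 0;0 0 0.03 0;-0.076 -0.0325 0 0;-0.152 -0.065 0 0;-0.152 -0.065 0 0;-0.152 -0.065 0 0;-0.152 -0.065 0 0;-0.152 -0.065 0 0;-0.152 -0.065 0 0;-0.152 -0.065 0 0;-0.076 -0.0325 0 0;0 0 0 0;0 0 0 0' 0 25
python3 - <<'E'
from h import *
s=sensors.sense(); print(s["joint_pos"].round(3))
c,P=grab("wrist"); cv2.imwrite("pics/w5.png",c)
E
```

```text
clock: 26.55
eef_pos: [0.4255, -0.0756, 0.1441]
orientation: [0.002, -0.108, 0.994, -0.012]
contact_force: [0.1, -1.1, -1.2]
width: 0.729
grasp_force: 27.7
[-0.348  0.095 -0.5    0.962 -0.02  -0.565]
```

View pics/w5.png

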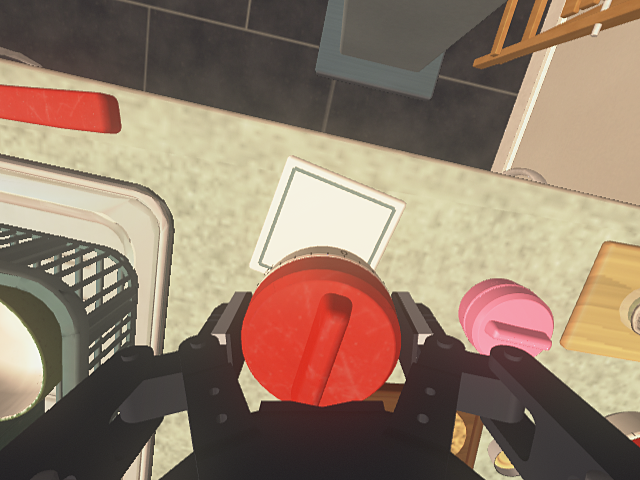

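The timer is held level between the pads at (320,335), with the tile behind it at (330,215). The jar's bright top shows at (635,318) on the board. I'll lower it.

```bash
python3 -m handwheel '-0.004 0 -0.05 0;0 0 -0.13 0;0 0 -0.13 0;0 0 -0.11 0;0 0 -0.06 0;0 0 -0.03 0;0 0 -0.015 0;0 0 -0.01 0;0 0 0 0;0 0 0 0' 0 25
```

```text
clock: 27.85
eef_pos: [0.424, -0.0756, 0.0374]
orientation: [0.002, -0.108, 0.994, -0.012]
contact_force: [1.2, 0.9, -1.1]
width: 0.732
grasp_force: 27.7
```

```bash
python3 -m handwheel '0 0 -0.01 0;0 0 -0.007 0;0 0 0 0;0 0 0 0' 0 25; python3 -m handwheel '0 0 -0.005 0;0 0 0 0;0 0 0 0' 0 25
```

```text
clock: 28.35
eef_pos: [0.4236, -0.0755, 0.0336]
orientation: [0.001, -0.108, 0.994, -0.012]
contact_force: [-0.2, 0.1, -1.1]
width: 0.731
grasp_force: 27.7
clock: 28.72
eef_pos: [0.4237, -0.0755, 0.0326]
orientation: [0.001, -0.108, 0.994, -0.012]
contact_force: [-0.5, -0.5, -0.7]
width: 0.732
grasp_force: 27.7
```

```bash
python3 -m handwheel '0 0 -0.004 0;0 0 0 0;0 0 0 0' 0 25; python3 -m handwheel '0 0 0 0;0 0 0 0;0 0 0 0;0 0 0 0;0 0 0 0;0 0 0.05 0;0 0 0.16 0;0 0 0.2 0;0 0 0.2 0;0 0 0.2 0;0 0 0.12 0;0 0 0 0' 1 25
python3 - <<'E'
from h import *
c,P=grab("wrist"); cv2.imwrite("pics/w6.png",c)
hsv=cv2.cvtColor(c,cv2.COLOR_BGR2HSV)
red=((hsv[...,0]<6)|(hsv[...,0]>174))&(hsv[...,1]>150)&(abs(P[...,0]-.424)<.06)&(abs(P[...,1]+.076)<.06)&(P[...,2]>.02)
q=P[red];print(len(q),q.mean(0),np.percentile(q[:,2],[5,95]),cv2.minEnclosingCircle((q[:,:2]*1000).astype(np.float32)))
til=(abs(P[...,0]-.424)<.08)&(abs(P[...,1]+.076)<.08)&(P[...,2]>.004)&(P[...,2]<.012)&(hsv[...,1]<60)
q=P[til];r=cv2.minAreaRect((q[:,:2]*1000).astype(np.float32));print(r)
c,P=grab("top"); cv2.imwrite("pics/t6.png",c)
m=(abs(P[...,0]-.426)<.05)&(abs(P[...,1]-.192)<.045)&(P[...,2]>.1)&(P[...,2]<.13); q=P[m]; print("jar",len(q), cv2.minEnclosingCircle((q[:,:2]*1000).astype(np.float32)) if len(q) else 0)
E
```

```text
clock: 29.1
eef_pos: [0.4237, -0.0755, 0.0323]
orientation: [0.002, -0.108, 0.994, -0.012]
contact_force: [-2.0, 0.4, 5.9]
width: 0.731
grasp_force: 28.3
clock: 30.6
eef_pos: [0.4249, -0.0759, 0.2203]
orientation: [0.004, -0.108, 0.994, -0.013]
contact_force: [0.6, 0.0, -0.3]
width: 0.999
grasp_force: 0.0
3360 [ 0.42297463 -0.07659915  0.04927581] [0.04497531 0.05935921] ((424.9413146972656, -76.00334167480469), 31.246509552001953)
((425.48114013671875, -77.5367431640625), (98.74569702148438, 100.17631530761719), 80.41681671142578)
jar 855 ((423.97161865234375, 192.6565704345703), 20.328054428100586)
```

View pics/w6.png

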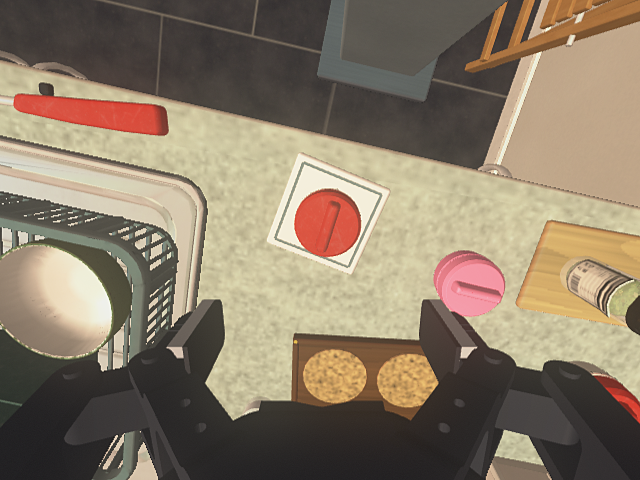

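The timer stands in the middle of the tile at (328,222), within 2 mm. The jar stands on the board at world (424,193) mm. Next I fetch the jar.

```bash
python3 -m handwheel '0 0.134 0 -0.108;0 0.134 0 -0.108;0 0.134 0 -0.108;0 0.134 0 -0.108;0 0.134 0 -0.108;0 0.134 0 -0.108;0 0.134 0 -0.108;0 0.134 0 -0.108;0 0.134 0 -0.108;0 0.134 0 -0.108;0 0 0 0;0 0 0 0' 1 30
python3 - <<'E'
from h import *
s=sensors.sense(); print(s["joint_pos"].round(3),s["orientation"].round(4))
c,P=grab("wrist")
m=(abs(P[...,0]-.424)<.045)&(abs(P[...,1]-.192)<.045)&(P[...,2]>.105)&(P[...,2]<.13); q=P[m]; print("jar",len(q), cv2.minEnclosingCircle((q[:,:2]*1000).astype(np.float32)),np.median(q[:,2]))
E
```

```text
clock: 32.2
eef_pos: [0.423, 0.1919, 0.2169]
orientation: [-0.009, 0.673, 0.739, -0.01]
contact_force: [0.1, -0.1, -0.2]
width: 0.999
grasp_force: 0.0
[ 0.251  0.135 -0.265  1.197  0.003  1.728] [-0.0087  0.6734  0.7392 -0.0103]
jar 2544 ((425.4516906738281, 192.82537841796875), 20.363143920898438) 0.11699971701118794
```

```bash
python3 -m handwheel '0.0075 0.004 -0.08 0;0 0 -0.18 0;0 0 -0.17 0;0 0 -0.11 0;0 0 -0.06 0;0 0 -0.014 0;0 0 0 0;0 0 0 0' 1 30; python3 -m handwheel '0 0 0 0;0 0 0 0;0 0 0 0;0 0 0 0;0 0 0 0;0 0 0 0;0 0 0 0;0 0 0 0' 0 30
```

```text
clock: 33.25
eef_pos: [0.4259, 0.1934, 0.0959]
orientation: [-0.008, 0.674, 0.738, -0.009]
contact_force: [0.0, 0.4, -0.6]
width: 1.004
grasp_force: 0.0
clock: 34.25
eef_pos: [0.4256, 0.1934, 0.0955]
orientation: [-0.008, 0.674, 0.738, -0.009]
contact_force: [-0.1, 0.1, 5.9]
width: 0.47
grasp_force: 30.6
```

```bash
python3 -m handwheel '0 0 0.04 0;0 0 0.1 0;0 0 0.16 0;0 0 0.16 0;0 0 0.1 0;0 0 0.04 0;0.059 -0.0675 0 0;0.117 -0.135 0 0;0.117 -0.135 0 0;0.117 -0.135 0 0;0.117 -0.135 0 0;0.117 -0.135 0 0;0.117 -0.135 0 0;0.117 -0.135 0 0;0.059 -0.0675 0 0;0 0 0 0;0 0 0 0' 0 30; python3 -m handwheel '0 0 -0.05 0;0 0 -0.13 0;0 0 -0.15 0;0 0 -0.12 0;0 0 -0.07 0;0 0 -0.035 0;0 0 -0.015 0;0 0 0 0;0 0 0 0' 0 30
```

```text
clock: 36.38
eef_pos: [0.6117, -0.022, 0.2146]
orientation: [-0.009, 0.674, 0.739, -0.01]
contact_force: [0.5, 0.8, -0.9]
width: 0.475
grasp_force: 30.3
clock: 37.5
eef_pos: [0.6131, -0.0228, 0.1018]
orientation: [-0.008, 0.674, 0.738, -0.009]
contact_force: [0.5, 0.2, -0.4]
width: 0.47
grasp_force: 30.4
```

```bash
python3 -m handwheel '0 0 -0.015 0;0 0 -0.012 0;0 0 0 0;0 0 0 0' 0 30; python3 -m handwheel '0 0 -0.004 0;0 0 0 0' 0 30
```

```text
clock: 38.0
eef_pos: [0.6126, -0.0228, 0.0956]
orientation: [-0.008, 0.674, 0.738, -0.009]
contact_force: [0.1, -0.1, 0.3]
width: 0.466
grasp_force: 30.4
clock: 38.25
eef_pos: [0.6126, -0.0228, 0.0955]
orientation: [-0.008, 0.674, 0.738, -0.009]
contact_force: [-1.6, -0.6, 5.6]
width: 0.468
grasp_force: 30.8
```

```bash
python3 -m handwheel '0 0 0.004 0;0 0 0 0;0 0 0 0;0 0 0 0;0 0 0 0;0 0 0.05 0;0 0 0.14 0;0 0 0.2 0;0 0 0.2 0;0 0 0.16 0;0 0 0.07 0;0 0 0 0' 1 40
python3 -m handwheel '-0.06 0.098 0 0;-0.119 0.197 0 0;-0.119 0.197 0 0;-0.119 0.197 0 0;-0.119 0.197 0 0;-0.119 0.197 0 0;-0.119 0.197 0 0;-0.119 0.197 0 0;-0.06 0.098 0 0;0 0 0 0;0 0 0 0'
python3 - <<'E'
from h import *
c,P=grab("wrist")
m=(abs(P[...,0]-.42)<.045)&(abs(P[...,1]-.291)<.045)&(P[...,2]>.123)&(P[...,2]<.18); q=P[m]; print("mill",len(q), cv2.minEnclosingCircle((q[:,:2]*1000).astype(np.float32)),q[:,2].max())
c,P=grab("top"); cv2.imwrite("pics/t7.png",c)
m=(abs(P[...,0]-.611)<.045)&(abs(P[...,1]+.023)<.045)&(P[...,2]>.105)&(P[...,2]<.125); q=P[m]; print("jar",len(q), cv2.minEnclosingCircle((q[:,:2]*1000).astype(np.float32)),np.median(q[:,2]))
E
```

```text
clock: 39.75
eef_pos: [0.613, -0.0228, 0.2605]
orientation: [-0.007, 0.674, 0.738, -0.009]
contact_force: [-0.7, 0.1, -0.5]
width: 1.001
grasp_force: 0.0
clock: 41.12
eef_pos: [0.4218, 0.2917, 0.2586]
orientation: [-0.008, 0.674, 0.738, -0.01]
contact_force: [-0.8, -0.3, 0.4]
width: 0.999
grasp_force: 0.0
mill 3532 ((421.3659973144531, 291.86761474609375), 25.056228637695312) 0.17326375627411467
jar 726 ((610.7835083007812, -23.185943603515625), 20.814884185791016) 0.11728828680573394
```

View pics/t7.png

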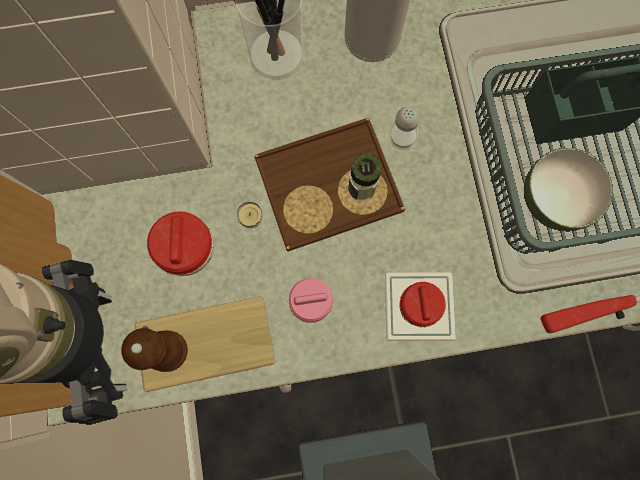

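The jar is back on its mat at (365,178), 0.6 mm from its start. The timer is on the tile at (422,304) and the mill on the board at (150,348). I'll grip the mill.

```bash
python3 -m handwheel '-0.003 0 -0.07 0;0 0 -0.17 0;0 0 -0.16 0;0 0 -0.1 0;0 0 -0.06 0;0 0 -0.01 0;0 0 0 0;0 0 0 0' 1 40; python3 -m handwheel '0 0 0 0;0 0 0 0;0 0 0 0;0 0 0 0;0 0 0 0;0 0 0 0;0 0 0 0;0 0 0 0' 0 40
```

```text
clock: 42.22
eef_pos: [0.422, 0.2926, 0.1465]
orientation: [-0.008, 0.674, 0.738, -0.008]
contact_force: [0.1, -0.2, 0.4]
width: 1.002
grasp_force: 0.0
clock: 43.22
eef_pos: [0.4215, 0.2925, 0.1464]
orientation: [-0.008, 0.674, 0.738, -0.009]
contact_force: [-1.4, -1.0, 4.8]
width: 0.545
grasp_force: 40.7
```

```bash
python3 -m handwheel '0 0 0.04 0;0 0 0.1 0;0 0 0.16 0;0 0 0.16 0;0 0 0.1 0;0 0 0.04 0;0.054 -0.072 0 0;0.108 -0.1434 0 0;0.108 -0.1434 0 0;0.108 -0.1434 0 0;0.108 -0.1434 0 0;0.108 -0.1434 0 0;0.108 -0.1434 0 0;0.108 -0.1434 0 0;0.054 -0.072 0 0;0 0 0 0;0 0 0 0' 0 40; python3 -m handwheel '0 0 -0.05 0;0 0 -0.13 0;0 0 -0.15 0;0 0 -0.12 0;0 0 -0.07 0;0 0 -0.035 0;0 0 -0.015 0;0 0 0 0;0 0 0 0' 0 40
```

```text
clock: 45.35
eef_pos: [0.5934, 0.0634, 0.2653]
orientation: [-0.009, 0.674, 0.739, -0.009]
contact_force: [-0.4, 0.3, -2.0]
width: 0.548
grasp_force: 41.8
clock: 46.48
eef_pos: [0.5947, 0.0627, 0.1524]
orientation: [-0.008, 0.674, 0.738, -0.009]
contact_force: [0.0, -0.2, -2.7]
width: 0.551
grasp_force: 41.8
```

```bash
python3 -m handwheel '0 0 -0.015 0;0 0 -0.012 0;0 0 0 0;0 0 0 0' 0 40; python3 -m handwheel '0 0 -0.004 0;0 0 0 0' 0 40
```

```text
clock: 46.98
eef_pos: [0.5943, 0.0626, 0.1466]
orientation: [-0.008, 0.674, 0.738, -0.009]
contact_force: [-0.6, -0.2, 2.0]
width: 0.547
grasp_force: 42.1
clock: 47.22
eef_pos: [0.5944, 0.0626, 0.1465]
orientation: [-0.008, 0.674, 0.738, -0.009]
contact_force: [-1.9, -0.7, 6.3]
width: 0.553
grasp_force: 42.5
```

Contact made; release, rise and retreat to look.

```bash
python3 -m handwheel '0 0 0.003 0;0 0 0 0;0 0 0 0;0 0 0 0;0 0 0 0;0 0 0.05 0;0 0 0.14 0;0 0 0.2 0;0 0 0.16 0;0 0 0.07 0;-0.1 0.15 0 0;-0.119 0.197 0 0;-0.119 0.197 0 0;-0.119 0.197 0 0;-0.119 0.197 0 0;-0.1 0.15 0 0;0 0 0 0;0 0 0 0;0 0 0 0' 1 40
python3 - <<'E'
from h import *
c,P=grab("top"); cv2.imwrite("pics/t8.png",c)
for nm,x,y,lo,hi in(("millhead",.593,.062,.123,.155),("jar",.611,-.023,.105,.125),("timer",.424,-.076,.03,.045),("shaker",.6858,-.1014,.05,.1),("tealight",.6016,.1506,.008,.03)):
    m=(abs(P[...,0]-x)<.04)&(abs(P[...,1]-y)<.04)&(P[...,2]>lo)&(P[...,2]<hi); print(nm,m.sum(),cv2.minEnclosingCircle((P[m][:,:2]*1000).astype(np.float32)))
E
```

```text
clock: 49.6
eef_pos: [0.4595, 0.2795, 0.2698]
orientation: [-0.008, 0.675, 0.738, -0.009]
contact_force: [-0.3, 0.5, 0.4]
width: 0.995
grasp_force: 0.0
millhead 608 ((592.3724975585938, 61.42642593383789), 25.271833419799805)
jar 727 ((610.71875, -22.75522804260254), 20.6059627532959)
timer 169 ((423.752685546875, -74.2342300415039), 31.722055435180664)
shaker 633 ((686.595703125, -100.69642639160156), 18.85898780822754)
tealight 496 ((607.723388671875, 132.56956481933594), 37.93086624145508)
```

View pics/t8.png

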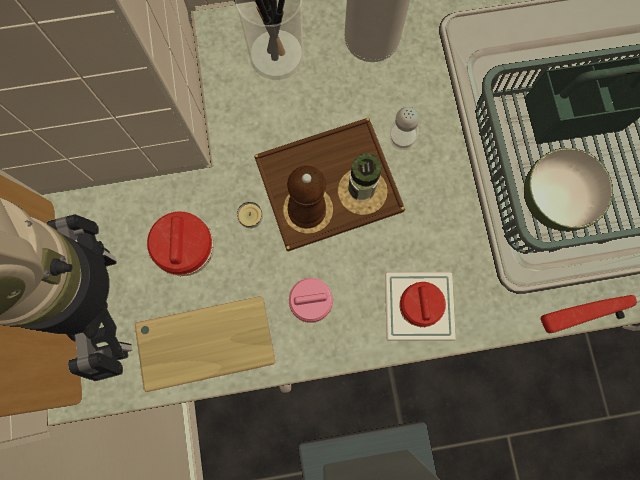

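The mill (306,195) and jar (365,178) are back on their mats within about 1 mm. The timer is centred on the tile at (422,304). The shaker (404,125) and tea light (249,214) have not moved. I'm handing the job in.

```bash
python3 -c "
from cell import job; print(job.sign_off())"
```

```text
the job is handed in; nothing more can be done
None
```

I handed the job in at about 50 s with the timer in the middle of the white tile, the mill and jar upright on their own mats (each about 1 mm from its start), and the shaker and tea light not moved; the hand-in returned no verdict.

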